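# Garlic into its keeper, lid on

### The arm

A 7-joint arm with a two-finger parallel gripper is mounted at the origin on a cart in front of the work surface, level with it; the furniture and walls round the work are solid. World frame = base frame: x ahead of the robot, y to its left, z up, the work surface at z = 0. Lengths are in m, angles in rad, forces in N, time in s.
With the tool pointing down it reaches from about 0.425 to 0.875 m from the base axis. Payload 4.7 kg.
Tool frame: the origin (TCP) lies on the centre line of the jaws, within the pads' length; the fingertips stand ctrl.tcp_to_tips ahead of it and the grasp point (between the pads) lies 2 mm behind it (ctrl.tcp_to_tips is the distance from the TCP to the fingertips, in m); z points along the fingers, y is the line along which they close (so a half turn about z gives the same grasp; the last joint's range is limited). The gripper opens to 87 mm and grips with 3 to 60 N. Pads are 19 mm wide; open, the fingers measure 117 mm over their backs; the gripper's body (75 mm by 190 mm) begins 51 mm behind the grasp point.
Start: joints at [1.13, 0.321, -0.07, 1.45, 0.023, 1.371, -0.057], TCP at [0.286, -0.584, 0.24] pointing down, gripper open.
Joint ranges: [-2.86, 2.86], [-0.3, 2.09], [-1.38, 1.24], [0.06, 2.45], [-1.56, 4.7], [0.09, 2.05], [-2.69, 2.69]. Speed limits (rad/s): [2.57, 2.57, 3.14, 3.14, 3.14, 3.14, 3.14].

### API

Orientations are given as a rotation vector (axis times angle).
In Python, from bench import ctrl, optics, close_job gives the robot as it stands.
- The arm moves only by the shell command python3 -m inch 'ROWS' [OPENING] [FORCE]. ROWS is JSON, a list of rows, each a list of 2 entries, a list of its own where there are three numbers: the shift along the tool's x, y, z in mm, then the turn, a rotation vector about the tool's x, y, z in degrees. In form: [[[x, y, z], [ax, ay, az]], ...]. A call has exactly 10 rows; each row shifts and turns the commanded pose from where the row before left it, along the tool's axes as they then stand; what a row does not reach is not made up. A row lasts 1/10 s, in which the tool goes at most 50 mm and 8.59 degrees, less where a joint would pass 70% of its speed; a pose out of reach is approached as far as the arm can. A call is refused whole if a number of a shift passes 50 or a number of a turn 8.59, either way. A call with a gripper value outside its range is refused whole. OPENING is the closure, from 0 (fully open) to 1 (shut), set as the call begins (- or left out, the last holds). The fingers move at their own pace and stop on an object; FORCE is the grip in N (left out, the last holds). Time passes only in rows, so rows that do not move let the fingers close, or fill a call up. It gives the time, the measured TCP pose, the force and the opening at its end, in the units of the state.
- ctrl.get_state(): the state, without advancing time (a new reading comes with each control period).
- optics.get_image(name): name is "scene" or "top" or "wrist"; returns a dict with "image" (400x640x3 uint8, red, green, blue), "fx", "fy", "cx", "cy" (pixels), "dist" ([k1, k2, p1, p2, k3] as OpenCV has them; the pictures are not rectified), "R" (3x3) and "t" (3): a world point X has camera coordinates R X + t; the wrist camera has in their place "hand_eye" (4x4, takes a point from camera to tool coordinates, whose origin is the TCP and whose axes are the flange's). Camera axes: x right, y down, z forward; pixel columns grow to the right and rows downward; lengths in m; the calibration is good to about 2 mm. A picture is of the moment at which its call begins: read the wrist's pose just before it. There is no depth.
- close_job(): hands the job in, once; it reports no verdict.
The state is a dict: "time": time; "joint_positions": joint angles; "qd": joint speeds; "joint_torque": joint torques, N m; "position": TCP position; "tool_rot": TCP orientation; "ft_force": force on the tool from outside, world axes, zero at the start; "torque": the same for the moment, N m; "grip_width": opening from 0.0 (shut) to 1.0 (fully open).
Only numpy, scipy, OpenCV 4.12 (cv2) and the standard library are available. Lean on these libraries where they do the work, as an engineer would, in place of code of your own. Each camera call takes 0.05 s, during which the arm holds its last target. There are 200 camera calls.

### The job

Put the garlic bulb away: set it gently down on the floor of the open garlic keeper without dropping it in. Then pick the flat wooden lid that is long enough off the worktop and lay it flat and square on the keeper's rim so that it covers the mouth. Leave the shorter lid and the pill bottle where they are.

Things in the scene. Friction and masses are not known exactly. Their poses are not given: they have to be found in the camera images.
- keeper: Garlic keeper: oblong white stoneware bin, open at the top, with small dark vent holes in its long sides; loose but heavy (0.9 kg). Outside 60 mm along its x, 140 mm along its y (plus a small lug on each end to 79 mm from the centre, 42 to 50 mm high), 63 mm high; walls and floor 3 mm thick, so the mouth is 54 by 134 mm and 60 mm deep. Origin: centre of the underside; z up; the long side runs along its y.
- keeper_rim (a point): Centre of the keeper's mouth, level with the rim, 63 mm above the keeper's underside; same axes as the keeper.
- long_lid: The keeper's lid: flat plain dark brown wooden board, 156 mm along its x, 66 mm along its y, 7 mm thick, about 50 g, lying flat on the worktop. It is plain and flat and just rests on the rim, overhanging 3 mm on each long side and 8 mm at each end. Origin: centre of the underside. z up.
- short_lid: Lid of another box, too short: the same wooden board but only 96 mm along its x, 66 mm along its y, 7 mm thick. Lies flat on the worktop. Origin: centre of the underside. Leave it where it is. It and the long lid may be in either place.
- garlic: Garlic bulb, cream white, rounded, standing on its flat root: 51 mm widest diameter (between 15 and 30 mm above the root), narrowing to an 11 mm stem, 56 mm tall overall, about 70 g, rigid. Origin: centre of the root (underside); z along the stem.
- garlic_belly (a point): Middle of the bulb, on its axis, 23 mm above the root.
- pill_bottle: Small round pill bottle with a white cap, 42 mm diameter, 69 mm tall, standing on the worktop. Origin: centre of the underside. Leave it where it is. It and the garlic may be in either place.
Things that resemble listed ones, but are neither listed nor needed, are in the scene too. What is shaped like the garlic but orange or red is not meant.

How it is judged:
By the outcome, as a careful person would: the job done as asked, in the order asked, and still so for the second after the job is handed in, with the robot touching nothing.
It also fails if it takes over 64 s, if anything falls off the work surface, if the arm or the gripper's body presses on something with over 40 N, if the wrist force passes 120 N, or if a joint passes its speed limit or range.

## Working session

There is one attempt and no reset: what is moved stays moved. The work goes in short steps, Python scripts to look and compute and a shell command to move; the robot and the scene stay as the last step left them, time stands still between calls to the robot, and variables do not carry over. Pictures are saved under pics/ and viewed, on a budget of 10 in all, crops included, one or two more only if the job needs it, and the job is handed in when it is done.

```bash
ls; mkdir -p pics; python3 - <<'E'
from bench import ctrl, optics
import cv2,numpy as np,pickle
s=ctrl.get_state();print(s['time'],s['position'],s['tool_rot'],s['grip_width'],ctrl.tcp_to_tips)
d={}
for n in('scene','top'):
    m=optics.get_image(n);d[n]=m
    cv2.imwrite(f'pics/{n}0.png',m['image'][:,:,::-1])
    print(n,m['fx'],m['dist'],-np.array(m['R']).T@m['t'])
pickle.dump(d,open('d0.pkl','wb'))
E
```

```text
pics
0.0 [ 0.28526858 -0.58346975  0.23845071] [-3.05887613e+00 -7.07922119e-01  8.61683244e-04] 1.0023036576747657 0.017
scene 395.70123632388714 [0.03361296 0.         0.         0.         0.        ] [-0.32027116 -0.54295616  0.80712964]
top 413.77362129399205 [0.02707849 0.         0.         0.         0.        ] [ 0.13918167 -0.09218163  1.47418092]
```

View pics/top0.png

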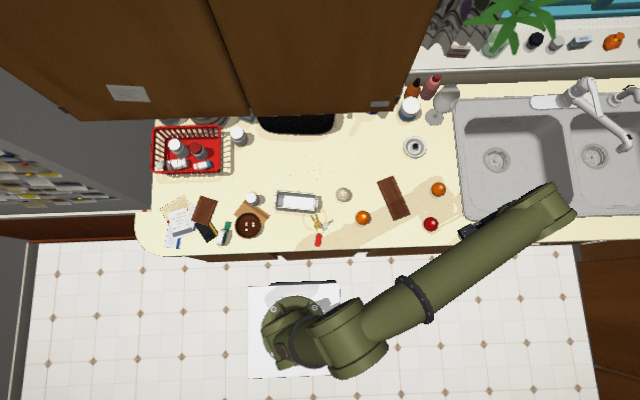

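View pics/scene0.png

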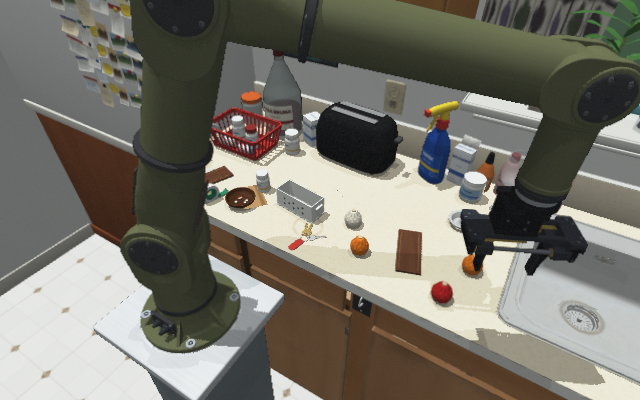

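Top picture: the keeper is at (298,201), the cream bulb at (344,194), dark boards at (394,198) and (205,210), and a white-capped bottle at (252,199). The orange and red bulbs at (363,217), (438,189) and (431,224) are decoys. Next I'll measure these and confirm them in a crop.

```bash
cat > h.py <<'E'
import numpy as np,cv2,pickle
from scipy.spatial.transform import Rotation as Ro
def px2w(m,uv,z):
    K=np.array([[m['fx'],0,m['cx']],[0,m['fy'],m['cy']],[0,0,1]])
    p=cv2.undistortPoints(np.array(uv,float).reshape(-1,1,2),K,np.array(m['dist'])).reshape(-1,2)
    R=np.array(m['R']);t=np.array(m['t']);c=-R.T@t
    d=np.c_[p,np.ones(len(p))]@R
    return c+d*((z-c[2])/d[:,2])[:,None]
def wrist(s,m):  # gives wrist image world extrinsics
    T=np.eye(4);T[:3,:3]=Ro.from_rotvec(s['tool_rot']).as_matrix();T[:3,3]=s['position']
    C=np.linalg.inv(T@np.array(m['hand_eye']));m['R']=C[:3,:3];m['t']=C[:3,3];return m
E
python3 - <<'E'
from h import *
d=pickle.load(open('d0.pkl','rb'));m=d['top'];im=m['image']
print('garlic',px2w(m,[[344,194]],.03),'keeper',px2w(m,[[298,201]],.063),'bottle',px2w(m,[[252,199]],.069))
for n,(u,v) in dict(r=(394,198),l=(205,210)).items():
    c=im[v-28:v+28,u-28:u+28].astype(int);mask=((c.sum(2)<260)&(c[:,:,0]>c[:,:,2]+15)).astype(np.uint8)
    k,lab,st,ce=cv2.connectedComponentsWithStats(mask);j=1+st[1:,4].argmax()
    pts=np.argwhere(lab==j)[:,::-1]+[u-28,v-28]
    w=px2w(m,pts,.007)[:,:2].astype(np.float32);print(n,st[j,4],cv2.minAreaRect(w*1000))
c=cv2.resize(im[165:245,170:450],None,fx=2.85,fy=2.85,interpolation=cv2.INTER_CUBIC)
cv2.imwrite('pics/crop.png',c[:,:,::-1])
E
```

```text
garlic [[ 0.45722212 -0.18849827  0.03      ]] keeper [[ 0.43113978 -0.02504083  0.063     ]] bottle [[0.44307079 0.13367284 0.069     ]]
r 709 ((442.34222412109375, -366.9842529296875), (151.97119140625, 63.45824432373047), 19.38092041015625)
l 470 ((403.6641845703125, 301.8876647949219), (101.25814819335938, 117.55973815917969), 69.66405487060547)
```

View pics/crop.png

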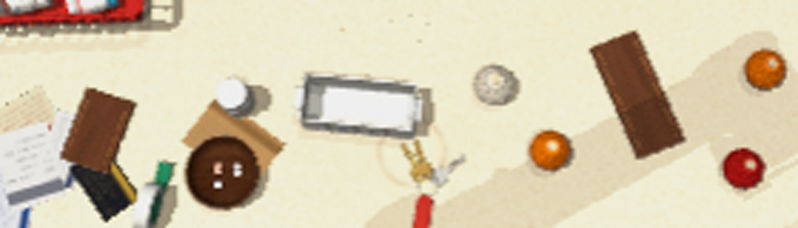

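The right board at (394,198) measures about 152×63 mm, so it is the long lid. The left one at (205,210) is visibly shorter. The cream bulb sits at crop (495,85), world about (0.457, -0.188). The keeper is at about (0.431, -0.025) and yawed about -6°. I'll move over the garlic.

```bash
python3 -m inch '[[[20,-15,0],[0,0,0]],[[35,-30,0],[0,0,0]],[[35,-30,0],[0,0,0]],[[35,-30,0],[0,0,0]],[[35,-30,0],[0,0,0]],[[35,-30,0],[0,0,0]],[[35,-30,0],[0,0,0]],[[35,-30,0],[0,0,0]],[[30,-25,0],[0,0,0]],[[15,-15,0],[0,0,0]]]' 0; python3 -m inch '[[[0,0,0],[0,0,4]],[[0,0,0],[0,0,7]],[[0,0,0],[0,0,7]],[[0,0,0],[0,0,7]],[[0,0,0],[0,0,5]],[[0,0,0],[0,0,2]],[[0,0,0],[0,0,0]],[[0,0,0],[0,0,0]],[[0,0,0],[0,0,0]],[[0,0,0],[0,0,0]]]'
cat > look.py <<'E'
import sys;from h import *
from bench import ctrl,optics
s=ctrl.get_state();m=wrist(s,optics.get_image('wrist'));pickle.dump((s,m),open('w_%s.pkl'%sys.argv[1],'wb'))
cv2.imwrite('pics/w_%s.png'%sys.argv[1],m['image'][:,:,::-1])
print(s['time'],np.round(s['position'],4),'xaxis yaw',np.degrees(np.arctan2(*Ro.from_rotvec(s['tool_rot']).as_matrix()[[1,0],0])),'z',Ro.from_rotvec(s['tool_rot']).as_matrix()[:,2].round(3),np.round(s['joint_positions'],2),'F',np.round(s['ft_force'],1),s['grip_width'])
print('cam',-m['R'].T@m['t'],m['fx'],np.round(m['R'],2).tolist(),m['dist'])
E
python3 look.py a
```

```text
time: 1.1
position: [0.4489, -0.2056, 0.2394]
tool_rot: [-3.058, -0.716, -0.001]
ft_force: [-0.6, -0.7, -0.3]
grip_width: 1.001
time: 2.1
position: [0.4475, -0.2097, 0.2395]
tool_rot: [-3.137, 0.162, 0.0]
ft_force: [0.1, -0.1, 0.1]
grip_width: 0.999
2.1 [ 0.4475 -0.2097  0.2395] xaxis yaw -5.920884537483358 z [-0.  0. -1.] [ 0.75  0.   -0.37  1.82  0.    1.32 -1.29] F [ 0.1 -0.1  0.1] 0.9989974425833089
cam [ 0.5164292  -0.21636929  0.38415604] 357.9930187032142 [[-0.1, -0.99, -0.0], [-0.96, 0.1, 0.25], [-0.25, 0.03, -0.97]] [-0.07358879  0.          0.          0.          0.        ]
```

View pics/w_a.png

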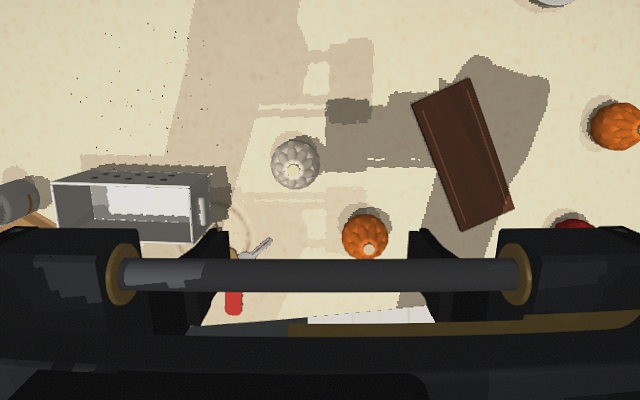

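Wrist view: bulb at about (296,164) with its stem top at (293,171). The keeper's rim corners are at about (52,184), (192,184), (190,242) and (57,238). The long lid is at (463,154) and the keys are at (250,245).

```bash
python3 - <<'E'
from h import *
s,m=pickle.load(open('w_a.pkl','rb'))
print('belly',px2w(m,[[296,164]],.024),'stem',px2w(m,[[293,171]],.056))
r=px2w(m,[[52,184],[192,184],[190,242],[57,238]],.063);print(r,np.linalg.norm(r[0]-r[1]),np.linalg.norm(r[2]-r[1]))
im=m['image'].astype(int);mask=((im.sum(2)<260)&(im[:,:,0]>im[:,:,2]+20)).astype(np.uint8);mask[228:]=0;mask[:,:400]=0;mask[:,540:]=0
w=px2w(m,np.argwhere(mask)[:,::-1],.007)[:,:2]
mask=mask;k,lab,st,ce=cv2.connectedComponentsWithStats(mask);j=1+st[1:,4].argmax();print(st[j])
w=px2w(m,np.argwhere(lab==j)[:,::-1],.007)[:,:2];print(cv2.minAreaRect((w*1000).astype(np.float32)))
E
```

```text
belly [[ 0.45854709 -0.187591    0.024     ]] stem [[ 0.45743707 -0.18658926  0.056     ]]
[[ 0.47121328  0.04581211  0.063     ]
 [ 0.45644001 -0.09235055  0.063     ]
 [ 0.39984824 -0.0791019   0.063     ]
 [ 0.41666224  0.05725315  0.063     ]] 0.1389502451671164 0.05812190192065702
[ 411   78  103  150 8466]
((443.8543701171875, -367.1335754394531), (155.93722534179688, 66.97479248046875), 19.197248458862305)
```

Refined positions: bulb about (0.458, -0.187), keeper about (0.435, -0.018) with yaw about -6.5°. The long lid is at (0.444, -0.367), 156×67 mm, at 19.2°. The bulb has only 1.5 mm of clearance each side in the mouth. I'll first centre it with a squeeze across the mouth's narrow direction, then regrasp it along the long direction.

```bash
python3 -m inch '[[[8,-23,0],[0,0,-8.5]],[[0,0,0],[0,0,-8.5]],[[0,0,10],[0,0,-8.5]],[[0,0,20],[0,0,-8.5]],[[0,0,20],[0,0,-8.5]],[[0,0,20],[0,0,-8.5]],[[0,0,20],[0,0,-8.5]],[[0,0,10],[0,0,-8.5]],[[0,0,0],[0,0,-8.5]],[[0,0,0],[0,0,-8.5]]]'; python3 look.py b | head -2
```

```text
time: 3.15
position: [0.4577, -0.1875, 0.139]
tool_rot: [-2.416, -2.007, 0.001]
ft_force: [0.6, 0.2, 0.5]
grip_width: 1.0
3.15 [ 0.4577 -0.1875  0.139 ] xaxis yaw 79.42678591957895 z [-0.001  0.    -1.   ] [ 0.75  0.09 -0.43  1.94  0.04  1.12  0.12] F [0.6 0.2 0.5] 1.0000737328132498
cam [ 0.47042291 -0.11897399  0.28371973] 357.9930187032142 [[0.98, -0.18, -0.0], [-0.18, -0.95, 0.25], [-0.05, -0.25, -0.97]] [-0.07358879  0.          0.          0.          0.        ]
```

```bash
python3 -m inch '[[[0,0,10],[0,0,0]],[[0,0,20],[0,0,0]],[[0,0,20],[0,0,0]],[[0,0,20],[0,0,0]],[[0,0,20],[0,0,0]],[[0,0,15],[0,0,0]],[[0,0,9],[0,0,0]],[[0,0,4],[0,0,0]],[[0,0,0],[0,0,0]],[[0,0,0],[0,0,0]]]'; python3 -m inch '[[[0,0,0],[0,0,0]],[[0,0,0],[0,0,0]],[[0,0,0],[0,0,0]],[[0,0,0],[0,0,0]],[[0,0,0],[0,0,0]],[[0,0,0],[0,0,0]],[[0,0,0],[0,0,0]],[[0,0,0],[0,0,0]],[[0,0,0],[0,0,0]],[[0,0,0],[0,0,0]]]' 1 4;  python3 -m inch '[[[0,0,0],[0,0,0]],[[0,0,0],[0,0,0]],[[0,0,0],[0,0,0]],[[0,0,0],[0,0,0]],[[0,0,0],[0,0,0]],[[0,0,0],[0,0,0]],[[0,0,0],[0,0,0]],[[0,0,0],[0,0,0]],[[0,0,0],[0,0,0]],[[0,0,0],[0,0,0]]]' 0 4
```

```text
time: 4.2
position: [0.4585, -0.1879, 0.0221]
tool_rot: [2.423, 1.998, 0.001]
ft_force: [0.7, -0.5, 0.2]
grip_width: 0.997
time: 5.2
position: [0.4579, -0.1877, 0.0216]
tool_rot: [2.423, 2.0, -0.0]
ft_force: [-0.2, 0.4, 0.7]
grip_width: 0.571
time: 6.2
position: [0.458, -0.1877, 0.0216]
tool_rot: [2.423, 1.999, -0.0]
ft_force: [-0.5, 0.2, 0.6]
grip_width: 0.997
```

```bash
python3 -m inch '[[[0,0,-25],[0,0,0]],[[0,0,-35],[0,0,8.5]],[[0,0,0],[0,0,8.5]],[[0,0,0],[0,0,8.5]],[[0,0,0],[0,0,8.5]],[[0,0,0],[0,0,8.5]],[[0,0,0],[0,0,8.5]],[[0,0,0],[0,0,8.5]],[[0,0,0],[0,0,8.5]],[[0,0,0],[0,0,8.5]]]' 0 4; python3 -m inch '[[[0,0,0],[0,0,8.5]],[[0,0,15],[0,0,1]],[[0,0,20],[0,0,0]],[[0,0,15],[0,0,0]],[[0,0,7],[0,0,0]],[[0,0,3],[0,0,0]],[[0,0,0],[0,0,0]],[[0,0,0],[0,0,0]],[[0,0,0],[0,0,0]],[[0,0,0],[0,0,0]]]';  python3 -m inch '[[[0,0,0],[0,0,0]],[[0,0,0],[0,0,0]],[[0,0,0],[0,0,0]],[[0,0,0],[0,0,0]],[[0,0,0],[0,0,0]],[[0,0,0],[0,0,0]],[[0,0,0],[0,0,0]],[[0,0,0],[0,0,0]],[[0,0,0],[0,0,0]],[[0,0,0],[0,0,0]]]' 1 8
python3 -m inch '[[[0,0,-10],[0,0,0]],[[0,0,-20],[0,0,0]],[[0,0,-20],[0,0,0]],[[0,-10,-20],[0,0,0]],[[0,-10,-20],[0,0,0]],[[0,-10,-20],[0,0,0]],[[0,-10,-10],[0,0,0]],[[0,0,0],[0,0,0]],[[0,0,0],[0,0,0]],[[0,0,0],[0,0,0]]]'; python3 look.py c
```

```text
time: 7.2
position: [0.4579, -0.1876, 0.0815]
tool_rot: [3.141, 0.061, -0.0]
ft_force: [-0.1, 0.1, -0.3]
grip_width: 1.0
time: 8.2
position: [0.4583, -0.1879, 0.0221]
tool_rot: [3.135, -0.19, 0.002]
ft_force: [0.3, -0.3, -0.0]
grip_width: 0.996
time: 9.2
position: [0.4579, -0.1876, 0.0215]
tool_rot: [3.136, -0.19, 0.0]
ft_force: [-0.7, -1.0, -0.4]
grip_width: 0.564
time: 10.2
position: [0.4618, -0.1484, 0.1404]
tool_rot: [-3.136, 0.191, 0.003]
ft_force: [0.4, -0.4, -0.0]
grip_width: 0.564
10.2 [ 0.4618 -0.1484  0.1404] xaxis yaw -6.984612396571033 z [-0.002  0.    -1.   ] [ 0.58  0.06 -0.34  1.96  0.02  1.12 -1.46] F [ 0.4 -0.4 -0. ] 0.5643614769181401
cam [ 0.53083062 -0.15640472  0.28496419] 357.9930187032142 [[-0.12, -0.99, -0.0], [-0.96, 0.12, 0.26], [-0.25, 0.03, -0.97]] [-0.07358879  0.          0.          0.          0.        ]
```

View pics/w_c.png

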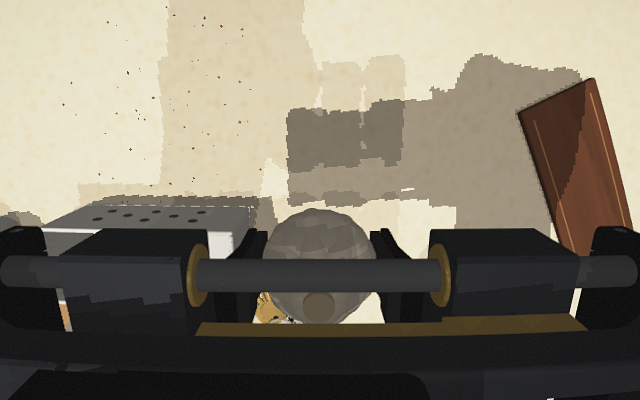

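Bulb held: its outline spans columns 262–377, centred in the jaws. The keeper is partly hidden at left, so I'll go higher and back for a clear view of its mouth.

```bash
python3 -m inch '[[[-3,-2,-10],[0,0,0]],[[-5,-5,-20],[0,0,0]],[[-8,-7,-25],[0,0,0]],[[-8,-7,-25],[0,0,0]],[[-8,-7,-25],[0,0,0]],[[-7,-7,-25],[0,0,0]],[[-5,-5,-20],[0,0,0]],[[-3,-2,-10],[0,0,0]],[[0,0,0],[0,0,0]],[[0,0,0],[0,0,0]]]'; python3 look.py d; python3 -c "
from h import *
s,m=pickle.load(open('w_d.pkl','rb'))
cv2.imwrite('pics/w_d_crop.png',cv2.resize(m['image'][100:250,40:280],None,fx=3.3,fy=3.3,interpolation=cv2.INTER_CUBIC)[:,:,::-1])"
```

```text
time: 11.25
position: [0.4208, -0.1009, 0.3008]
tool_rot: [3.136, -0.191, -0.002]
ft_force: [0.7, -0.2, -0.5]
grip_width: 0.564
11.25 [ 0.4208 -0.1009  0.3008] xaxis yaw -6.965504613429444 z [-0.001  0.    -1.   ] [ 0.57 -0.16 -0.35  1.84 -0.06  1.46 -1.46] F [ 0.7 -0.2 -0.5] 0.5635590531563354
cam [ 0.48971804 -0.1088041   0.44538483] 357.9930187032142 [[-0.12, -0.99, -0.0], [-0.96, 0.12, 0.25], [-0.25, 0.03, -0.97]] [-0.07358879  0.          0.          0.          0.        ]
```

View pics/w_d_crop.png

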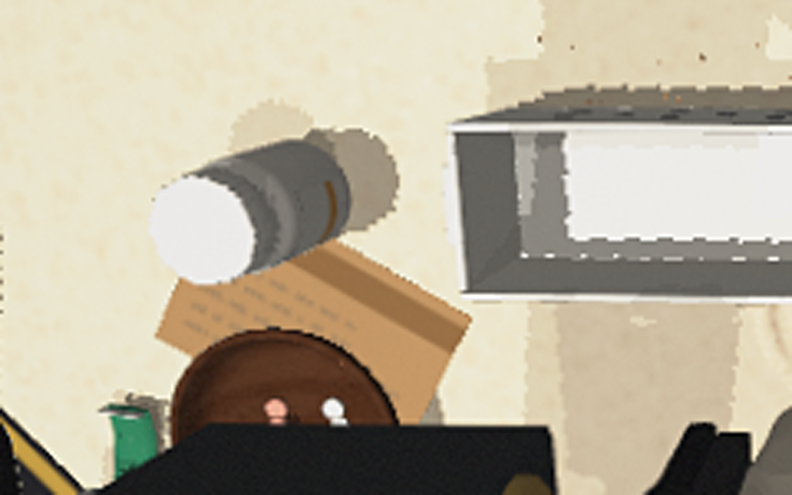

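The mouth is clear: crop corners are at (450,125) and (463,298), which is full-image (176,138) and (180,190). I'll fit the rim's inner edges numerically.

```bash
python3 - <<'E'
from h import *
s,m=pickle.load(open('w_d.pkl','rb'));g=cv2.cvtColor(m['image'],cv2.COLOR_RGB2GRAY).astype(int)
for c in (200,250,300):print(c,g[132:146,c],g[182:196,c])
for r in (160,175):print(r,g[r,172:186],'R',g[r,300:350])
E
```

```text
200 [107 101 102  99  92 177 234 203 143 149 149 150 165 175] [100 102 102 100 101  99  98 223 239 200 211 209 227 225]
250 [115 102 101 101  97 137 232 225 227 228 228 227 236 236] [101 102 101 102 100  96  95 121 216 218 189 190 191 191]
300 [119 112 101 101  99  90 235 240 223 224 225 224 225 225] [ 90  90  89  94  95  93  94 103 206 243 170  94 108 160]
160 [231 231 233 235 236 238 227 151  91  96  97  98  99  98] R [224 227 238 234 198 168 158 170 201 240 236 216 142 134 132 132 137 146
 148 148 151 154 157 156 154 188 239 235 233 231 232 231 232 232 231 232
 231 231 230 229 229 229 230 230 230 229 229 229 231 231]
175 [230 231 230 231 230 228 236 235 160  90  97  99  98  98] R [106 164 245 234 146 106 148 158 194 242 238 207 147 158 157 159 170 171
 170 168 164 193 237 232 229 229 232 235 234 235 229 223 216 211 214 225
 230 232 234 234 234 231 230 229 229 230 228 230 229 229]
```

```bash
python3 - <<'E'
from h import *
s,m=pickle.load(open('w_d.pkl','rb'));P=lambda a:px2w(m,a,.063)[:,:2]*1000
T=P([[200,136.9],[250,137.2],[300,137.5]]);B=P([[200,188.6],[250,189.2],[300,189.5]]);Rr=P([[311.2,160],[311.1,175]]);L=P([[178.9,160],[179.9,175]])
for E in(T,B):
    d=E[0]-E[-1];print(np.degrees(np.arctan2(-d[0],d[1])))
a=np.radians(-6.9)
for a in np.radians([-6.0,-6.5,-7,-7.5]):
    X=np.array([np.cos(a),np.sin(a)]);Y=np.array([-X[1],X[0]])
    t=(T@X).mean();b=(B@X).mean();r=(Rr@Y).mean();l=(L@Y).mean()
    print(np.degrees(a),'width',t-b,'(57) len',l-r,'(137)',X*((t-30+b+27)/2)+Y*((r+70+l-67)/2))
E
```

```text
-7.580207500551142
-7.5314666458171375
-6.000000000000001 width 56.783723041372184 (57) len 144.23934830063627 (137) [434.39039622 -20.06986729]
-6.5 width 56.812888192769606 (57) len 144.25831741612728 (137) [434.45101775 -20.10012159]
-7.0 width 56.837726822771344 (57) len 144.26630070222822 (137) [434.51100258 -20.13130197]
-7.499999999999999 width 56.85823703981907 (57) len 144.263297550981 (137) [434.57033576 -20.16339632]
```

The bright line at column 310 is the end lug (rim end at 303.6), so the keeper's centre is about (435.0, -16.2) mm with yaw -7.5°. Width check is 56.8 mm against 57. I'll go above it and stop with the bulb just over the rim.

```bash
python3 -m inch '[[[0,-5,5],[0,0,0]],[[0.8,-12,20],[0,0,0.2]],[[1,-16,30],[0,0,0.2]],[[1,-18,35],[0,0,0.2]],[[1,-16,35],[0,0,0]],[[0,-12,35],[0,0,0]],[[0,-6.8,25],[0,0,0]],[[0,0,10],[0,0,0]],[[0,0,5],[0,0,0]],[[0,0,0],[0,0,0]]]'; python3 look.py e
```

```text
time: 12.3
position: [0.4359, -0.0164, 0.1015]
tool_rot: [-3.135, 0.208, 0.001]
ft_force: [0.1, 0.4, -1.6]
grip_width: 0.567
12.3 [ 0.4359 -0.0164  0.1015] xaxis yaw -7.582964753203288 z [-0.  0. -1.] [ 0.48  0.01 -0.5   2.1   0.    1.03 -1.73] F [ 0.1  0.4 -1.6] 0.5671630069954053
cam [ 0.50457308 -0.02511028  0.24612219] 357.9930187032142 [[-0.13, -0.99, -0.0], [-0.96, 0.13, 0.25], [-0.25, 0.03, -0.97]] [-0.07358879  0.          0.          0.          0.        ]
```

View pics/w_e.png

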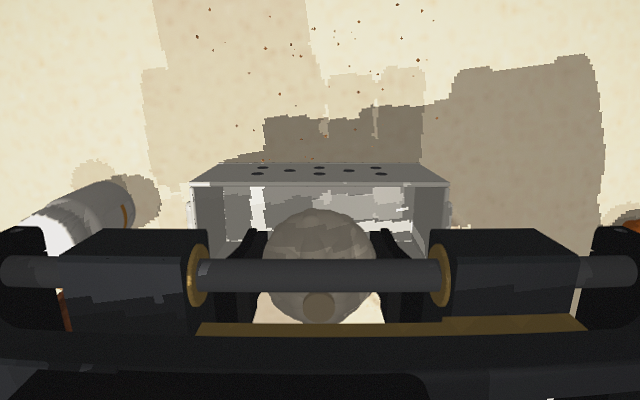

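The keeper spans columns 188–449 and the bulb is centred at 319. I'll check the rim's x once from here.

```bash
python3 - <<'E'
from h import *
from bench import ctrl
s,m=pickle.load(open('w_e.pkl','rb'));g=cv2.cvtColor(m['image'],cv2.COLOR_RGB2GRAY).astype(int)
for c in (230,320,410):print(c,g[178:192,c])
X=np.array([np.cos(np.radians(-7.5)),np.sin(np.radians(-7.5))])
for r in(182,183,184):print(r,(px2w(m,[[230,r],[320,r],[410,r]],.063)[:,:2]-[s['position'][:2]])@X*1000)
print(ctrl.get_state()['position'])
E
```

```text
230 [102 101 101 106 134 133 137 125 119 136 135 135 136 135]
320 [103 101 101 104 132 134 136 126 119 137 137 136 137 136]
410 [101 101 100  95 130 143 180 127 126 111 111 111 112 111]
182 [28.97695393 28.87139214 28.83855737]
183 [28.43852221 28.33531319 28.29986763]
184 [27.8993284  27.79847836 27.76041509]
[ 0.43646541 -0.01649376  0.10219282]
```

Offset is about -0.8 mm along tool x. I'll correct it and lower in slow stages while watching the force.

```bash
python3 -m inch '[[[-0.8,0,0],[0,0,0]],[[0,0,3],[0,0,0]],[[0,0,4],[0,0,0]],[[0,0,4],[0,0,0]],[[0,0,4],[0,0,0]],[[0,0,4],[0,0,0]],[[0,0,4],[0,0,0]],[[0,0,4],[0,0,0]],[[0,0,3],[0,0,0]],[[0,0,0],[0,0,0]]]'; python3 look.py f|head -1;
```

```text
time: 13.35
position: [0.4347, -0.0158, 0.071]
tool_rot: [-3.135, 0.206, 0.001]
ft_force: [-0.1, 0.5, -0.8]
grip_width: 0.567
13.35 [ 0.4347 -0.0158  0.071 ] xaxis yaw -7.5369428312828175 z [-0.001  0.    -1.   ] [ 0.47  0.05 -0.5   2.14  0.03  0.96 -1.75] F [-0.1  0.5 -0.8] 0.566790550816176
```

```bash
python3 -m inch '[[[0,0,2],[0,0,0]],[[0,0,3],[0,0,0]],[[0,0,3],[0,0,0]],[[0,0,3],[0,0,0]],[[0,0,3],[0,0,0]],[[0,0,3],[0,0,0]],[[0,0,3],[0,0,0]],[[0,0,2],[0,0,0]],[[0,0,0],[0,0,0]],[[0,0,0],[0,0,0]]]'
```

```text
time: 14.4
position: [0.4351, -0.0159, 0.0495]
tool_rot: [3.135, -0.207, 0.0]
ft_force: [0.9, -0.5, -0.4]
grip_width: 0.569
```

```bash
python3 -m inch '[[[0,0,2],[0,0,0]],[[0,0,3],[0,0,0]],[[0,0,3],[0,0,0]],[[0,0,3],[0,0,0]],[[0,0,3],[0,0,0]],[[0,0,3],[0,0,0]],[[0,0,2],[0,0,0]],[[0,0,2],[0,0,0]],[[0,0,1],[0,0,0]],[[0,0,0],[0,0,0]]]';python3 -m inch '[[[0,0,0.5],[0,0,0]],[[0,0,0.5],[0,0,0]],[[0,0,0.5],[0,0,0]],[[0,0,0.5],[0,0,0]],[[0,0,0.5],[0,0,0]],[[0,0,0.3],[0,0,0]],[[0,0,0],[0,0,0]],[[0,0,0],[0,0,0]],[[0,0,0],[0,0,0]],[[0,0,0],[0,0,0]]]'
```

```text
time: 15.4
position: [0.435, -0.0159, 0.0274]
tool_rot: [3.135, -0.207, -0.0]
ft_force: [0.3, -0.1, -1.5]
grip_width: 0.568
time: 16.4
position: [0.4351, -0.0159, 0.0247]
tool_rot: [3.135, -0.207, 0.0]
ft_force: [-0.7, -0.2, -0.1]
grip_width: 0.566
```

```bash
python3 -m inch '[[[0,0,0.3],[0,0,0]],[[0,0,0.3],[0,0,0]],[[0,0,0.2],[0,0,0]],[[0,0,0],[0,0,0]],[[0,0,0],[0,0,0]],[[0,0,0],[0,0,0]],[[0,0,0],[0,0,0]],[[0,0,0],[0,0,0]],[[0,0,0],[0,0,0]],[[0,0,0],[0,0,0]]]'
```

```text
time: 17.4
position: [0.4353, -0.0159, 0.0245]
tool_rot: [3.134, -0.207, 0.0]
ft_force: [-1.3, 0.4, 5.0]
grip_width: 0.565
```

The bulb is down on the floor (5 N reaction). Releasing it with a modest opening, then rising straight up.

```bash
python3 -m inch '[[[0,0,0],[0,0,0]],[[0,0,0],[0,0,0]],[[0,0,0],[0,0,0]],[[0,0,0],[0,0,0]],[[0,0,0],[0,0,0]],[[0,0,0],[0,0,0]],[[0,0,0],[0,0,0]],[[0,0,0],[0,0,0]],[[0,0,0],[0,0,0]],[[0,0,0],[0,0,0]]]' 0.2; python3 -m inch '[[[0,0,-5],[0,0,0]],[[0,0,-10],[0,0,0]],[[0,0,-15],[0,0,0]],[[0,0,-20],[0,0,0]],[[0,0,-25],[0,0,0]],[[0,0,-35],[0,0,0]],[[0,0,-35],[0,0,0]],[[0,0,-25],[0,0,0]],[[0,0,-10],[0,0,0]],[[0,0,0],[0,0,0]]]' ; python3 look.py g|head -1
```

```text
time: 18.4
position: [0.435, -0.0159, 0.0239]
tool_rot: [3.135, -0.207, -0.0]
ft_force: [-0.6, 0.3, 0.3]
grip_width: 0.8
time: 19.4
position: [0.4359, -0.0159, 0.2055]
tool_rot: [3.134, -0.207, 0.005]
ft_force: [-0.2, -1.0, -1.6]
grip_width: 0.798
19.4 [ 0.4359 -0.0159  0.2055] xaxis yaw -7.5399937300854765 z [ 0.003 -0.001 -1.   ] [ 0.5  -0.11 -0.48  1.98 -0.05  1.25 -1.67] F [-0.2 -1.  -1.6] 0.7975374700180946
```

View pics/w_g.png

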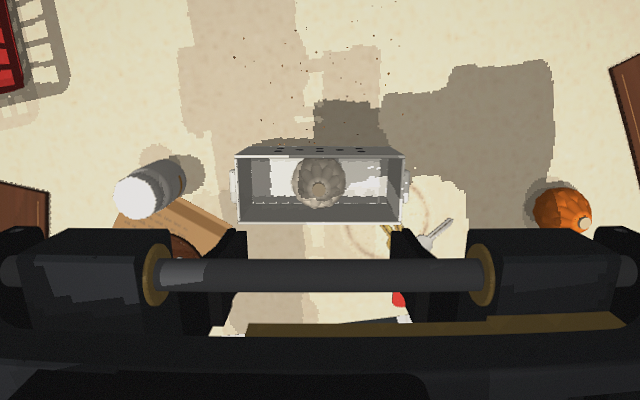

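The bulb stands upright on the floor of the keeper at (320,182) and nothing else has moved. Now over to the long lid.

```bash
python3 -m inch '[[[2,15,0],[0,0,0]],[[5,30,0],[0,0,0]],[[6,42,0],[0,0,0]],[[7,44,0],[0,0,0]],[[7,44,0],[0,0,0]],[[7,44,0],[0,0,0]],[[7,44,0],[0,0,0]],[[6,42,0],[0,0,0]],[[5,28,0],[0,0,0]],[[2.5,14,0],[0,0,0]]]' 0; python3 -m inch '[[[0,0,0],[0,0,-3]],[[0,0,0],[0,0,-6]],[[0,0,0],[0,0,-7]],[[0,0,0],[0,0,-6]],[[0,0,0],[0,0,-3]],[[0,0,0],[0,0,-1.7]],[[0,0,0],[0,0,0]],[[0,0,0],[0,0,0]],[[0,0,0],[0,0,0]],[[0,0,0],[0,0,0]]]'; python3 look.py i|head -1
python3 - <<'E'
from h import *
s,m=pickle.load(open('w_i.pkl','rb'));im=m['image'].astype(int)
mask=((im.sum(2)<300)&(im[:,:,0]>im[:,:,2]+20)).astype(np.uint8);mask[228:]=0
k,lab,st,ce=cv2.connectedComponentsWithStats(mask);j=1+st[1:,4].argmax();print(st[j])
w=px2w(m,np.argwhere(lab==j)[:,::-1],.007)[:,:2]
print(cv2.minAreaRect((w*1000).astype(np.float32)))
E
```

```text
time: 20.45
position: [0.4417, -0.3693, 0.2012]
tool_rot: [-3.133, 0.212, 0.006]
ft_force: [0.1, -0.2, 0.1]
grip_width: 1.003
time: 21.45
position: [0.4436, -0.3669, 0.2039]
tool_rot: [-3.098, -0.522, 0.0]
ft_force: [-0.6, 0.4, 0.2]
grip_width: 1.001
21.45 [ 0.4436 -0.3669  0.2039] xaxis yaw 19.14332490241693 z [-0.  0. -1.] [ 0.82  0.19 -0.2   1.68  0.04  1.27 -0.62] F [-0.6  0.4  0.2] 1.0012418521638093
[ 285   95   71  133 8928]
((455.5881652832031, -364.4345703125), (129.09046936035156, 65.98377227783203), 19.362337112426758)
```

View pics/w_i.png

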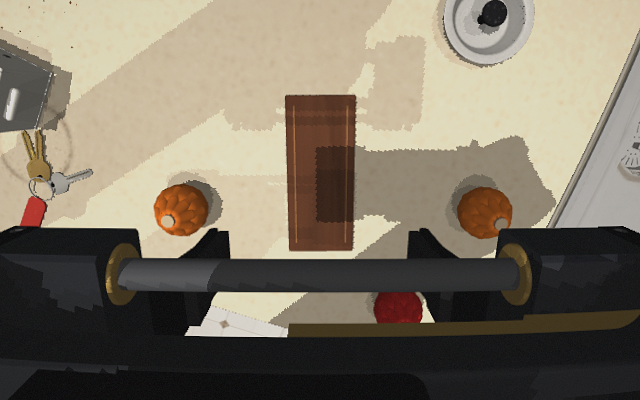

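The lid is aligned with the tool, at columns 285–355. Orange decoys sit at (180,211) and (485,213), so I'll check finger clearance to them.

```bash
python3 - <<'E'
from h import *
s,m=pickle.load(open('w_i.pkl','rb'));R=Ro.from_rotvec(s['tool_rot']).as_matrix()
for uv,z in (([180,211],.025),([485,213],.025),([286,95],.007),([355,96],.007),([288,250],.007),([354,250],.007)):print(uv,((px2w(m,[uv],z)[0]-s['position'])@R*1000).round(1))
E
```

```text
[180, 211] [ -30.  -132.5  178.9]
[485, 213] [-32.1 160.1 178.9]
[286, 95] [ 76.6 -30.2 196.9]
[355, 96] [ 75.7  33.6 196.9]
[288, 250] [-77.3 -31.6 196.9]
[354, 250] [-77.4  36.4 196.9]
```

Clearance is ample (over 130 mm), and the lid sits about +2 mm along tool y. Descending and gripping.

```bash
python3 -m inch '[[[-0.6,2,5],[0,0,0]],[[0,0,20],[0,0,0]],[[0,0,30],[0,0,0]],[[0,0,35],[0,0,0]],[[0,0,35],[0,0,0]],[[0,0,25],[0,0,0]],[[0,0,15],[0,0,0]],[[0,0,9],[0,0,0]],[[0,0,5],[0,0,0]],[[0,0,2],[0,0,0]]]'; python3 -m inch '[[[0,0,0],[0,0,0]],[[0,0,0],[0,0,0]],[[0,0,0],[0,0,0]],[[0,0,0],[0,0,0]],[[0,0,0],[0,0,0]],[[0,0,0],[0,0,0]],[[0,0,0],[0,0,0]],[[0,0,0],[0,0,0]],[[0,0,0],[0,0,0]],[[0,0,0],[0,0,0]]]'
```

```text
time: 22.5
position: [0.4442, -0.3695, 0.0234]
tool_rot: [3.097, 0.523, 0.001]
ft_force: [-0.0, 0.9, -0.1]
grip_width: 1.001
time: 23.5
position: [0.4436, -0.3691, 0.0229]
tool_rot: [3.098, 0.523, -0.0]
ft_force: [-0.0, 0.4, -0.4]
grip_width: 1.003
```

```bash
python3 -m inch '[[[0,0,1.5],[0,0,0]],[[0,0,1.5],[0,0,0]],[[0,0,1.2],[0,0,0]],[[0,0,0],[0,0,0]],[[0,0,0],[0,0,0]],[[0,0,0],[0,0,0]],[[0,0,0],[0,0,0]],[[0,0,0],[0,0,0]],[[0,0,0],[0,0,0]],[[0,0,0],[0,0,0]]]'; python3 -m inch '[[[0,0,0],[0,0,0]],[[0,0,0],[0,0,0]],[[0,0,0],[0,0,0]],[[0,0,0],[0,0,0]],[[0,0,0],[0,0,0]],[[0,0,0],[0,0,0]],[[0,0,0],[0,0,0]],[[0,0,0],[0,0,0]],[[0,0,0],[0,0,0]],[[0,0,0],[0,0,0]]]' 1 20; python3 -m inch '[[[0,0,-5],[0,0,0]],[[0,0,-10],[0,0,0]],[[0,0,-20],[0,0,0]],[[0,0,-25],[0,0,0]],[[0,0,-30],[0,0,0]],[[0,0,-30],[0,0,0]],[[0,0,-20],[0,0,0]],[[0,0,-10],[0,0,0]],[[0,0,0],[0,0,0]],[[0,0,0],[0,0,0]]]'
```

```text
time: 24.5
position: [0.4437, -0.3691, 0.0188]
tool_rot: [3.098, 0.523, 0.0]
ft_force: [0.2, 0.4, 0.6]
grip_width: 1.003
time: 25.5
position: [0.4436, -0.3691, 0.0188]
tool_rot: [3.098, 0.523, -0.0]
ft_force: [-0.1, -0.1, 0.2]
grip_width: 0.755
time: 26.5
position: [0.4432, -0.3688, 0.168]
tool_rot: [-3.097, -0.523, 0.001]
ft_force: [-0.4, -0.5, -0.9]
grip_width: 0.749
```

Lid gripped (65 mm). Carrying it over the keeper and turning it, then re-measuring the keeper from the earlier view g.

```bash
python3 -m inch '[[[5,-15,0],[0,0,0]],[[10,-32,0],[0,0,0]],[[13,-40,0],[0,0,0]],[[13,-41,0],[0,0,0]],[[13,-41,0],[0,0,0]],[[13,-41,0],[0,0,0]],[[13,-41,0],[0,0,0]],[[12,-38,0],[0,0,0]],[[10,-30,0],[0,0,0]],[[6,-17,0],[0,0,0]]]'; python3 -m inch '[[[0,0,0],[0,0,-3]],[[0,0,0],[0,0,-6]],[[0,0,0],[0,0,-8]],[[0,0,0],[0,0,-8.4]],[[0,0,0],[0,0,-8.4]],[[0,0,0],[0,0,-8.4]],[[0,0,0],[0,0,-8]],[[0,0,0],[0,0,-7]],[[0,0,0],[0,0,-4]],[[0,0,0],[0,0,-2.1]]]'; python3 -m inch '[[[0,0,0],[0,0,0]],[[0,0,0],[0,0,0]],[[0,0,0],[0,0,0]],[[0,0,0],[0,0,0]],[[0,0,0],[0,0,0]],[[0,0,10],[0,0,0]],[[0,0,15],[0,0,0]],[[0,0,10],[0,0,0]],[[0,0,5],[0,0,0]],[[0,0,0],[0,0,0]]]'; python3 look.py j|head -1
python3 - <<'E'
from h import *
s,m=pickle.load(open('w_g.pkl','rb'));g=cv2.cvtColor(m['image'],cv2.COLOR_RGB2GRAY).astype(int)
for c in (250,280,360,390):print(c,g[150:162,c],g[212:228,c])
for r in (175,205):print(r,g[r,228:246],'R',g[r,394:412])
E
```

```text
time: 27.5
position: [0.4336, -0.0122, 0.1676]
tool_rot: [-3.096, -0.53, 0.004]
ft_force: [0.1, -0.4, -0.1]
grip_width: 0.759
time: 28.5
position: [0.4338, -0.0152, 0.1674]
tool_rot: [-2.358, -2.073, 0.003]
ft_force: [-0.8, 0.4, 0.5]
grip_width: 0.753
time: 29.5
position: [0.4348, -0.0162, 0.1278]
tool_rot: [-2.362, -2.07, 0.002]
ft_force: [-0.7, -0.1, -0.3]
grip_width: 0.754
29.5 [ 0.4348 -0.0162  0.1278] xaxis yaw 82.46221276675256 z [-0.002  0.    -1.   ] [ 0.46 -0.03 -0.47  2.08 -0.02  1.09 -0.14] F [-0.7 -0.1 -0.3] 0.7540778181787374
250 [ 94  94  93  92  84 207 234 215  78  79  84  82] [ 90  90  90  89  89  92  89  89  85 109 190 213 180 179 179 179]
280 [ 67  36  97  93  89 206 232 206 178 218 216 228] [ 89  90  90  88  89  89  89  90  86 104 184 212 182 180 179 178]
360 [ 82  30  84  95  89 123 126 116 122 153 150 175] [ 89  90  90  90  90  89  89  89  87 103 195 230 224 215 216 216]
390 [ 94  95  94  94  91 119 126 121  89  82  86  83] [ 89  89  89  89  90  88  91  88  86 107 192 229 228 223 174 141]
175 [199 207 217 226 227 224 221 217 226 189  92  85  86  87  87  86  88  86] R [ 84  85  84  84  84  84  80 123 158 155 138 154 161 161 150 137 138 138]
205 [180 180 182 181 181 182 183 182 155 211 196 147  78  85  85  84  84  84] R [117 119 118 116 109 199 231 227 203 213 226 224 224 224 223 224 223 223]
```

View pics/w_j.png

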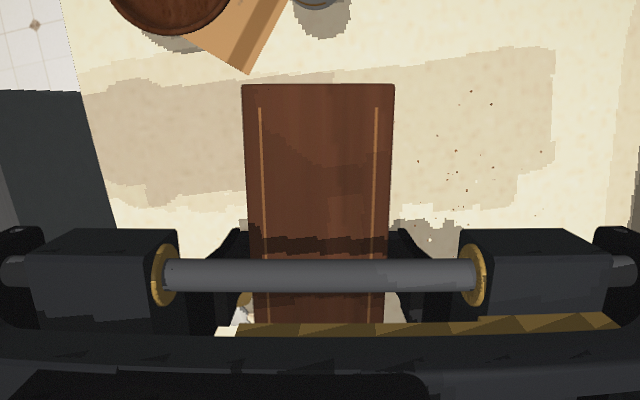

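```bash
python3 - <<'E'
from h import *
s,m=pickle.load(open('w_g.pkl','rb'));P=lambda a:px2w(m,a,.063)[:,:2]*1000
T=P([[250,154.6],[390,154.6]]);B=P([[250,221.3],[390,221.3]]);L=P([[237.2,175],[239.4,205]]);Rr=P([[401,175],[398.6,205]])
for E in(T,B):d=E[0]-E[-1];print(np.degrees(np.arctan2(-d[0],d[1])))
a=np.radians(-7.5);X=np.array([np.cos(a),np.sin(a)]);Y=np.array([-X[1],X[0]])
t,b,r,l=[(q@v).mean() for q,v in((T,X),(B,X),(Rr,Y),(L,Y))];print(t-b,l-r,X*((t-30+b+27)/2)+Y*((r+l)/2))
s,m=pickle.load(open('w_j.pkl','rb'));R=Ro.from_rotvec(s['tool_rot']).as_matrix()
print(((px2w(m,[[242,85],[395,84],[250,235],[388,235]],s['position'][2]-.0118)-s['position'])@R*1000).round(1))
E
```

```text
-7.54222852803941
-7.554159005430555
56.685952443166514 133.84484585594242 [435.19252125 -16.03060387]
[[ 77.2 -32.2  11.9]
 [ 77.6  32.3  11.8]
 [ 10.  -31.9  11.9]
 [ 10.   32.5  11.7]]
```

The keeper is at (435.2, -16.0) mm and -7.55°. The lid is centred in the grip to about 0.6 mm and square. Lowering it.

```bash
python3 -m inch '[[[0.5,0,2],[0,0,0]],[[0,0,5],[0,0,0]],[[0,0,8],[0,0,0]],[[0,0,8],[0,0,0]],[[0,0,7],[0,0,0]],[[0,0,5],[0,0,0]],[[0,0,4],[0,0,0]],[[0,0,2],[0,0,0]],[[0,0,1],[0,0,0]],[[0,0,0],[0,0,0]]]'; python3 -m inch '[[[0,0,0.5],[0,0,0]],[[0,0,0.5],[0,0,0]],[[0,0,0.5],[0,0,0]],[[0,0,0.5],[0,0,0]],[[0,0,0.5],[0,0,0]],[[0,0,0.5],[0,0,0]],[[0,0,0.5],[0,0,0]],[[0,0,0],[0,0,0]],[[0,0,0],[0,0,0]],[[0,0,0],[0,0,0]]]'
```

```text
time: 30.55
position: [0.4356, -0.0158, 0.0868]
tool_rot: [2.363, 2.07, 0.0]
ft_force: [-0.3, -0.2, -0.0]
grip_width: 0.754
time: 31.55
position: [0.4355, -0.0158, 0.0833]
tool_rot: [2.363, 2.071, -0.0]
ft_force: [-0.3, 0.1, -0.6]
grip_width: 0.753
```

```bash
python3 -m inch '[[[0,0,0.3],[0,0,0]],[[0,0,0.3],[0,0,0]],[[0,0,0.3],[0,0,0]],[[0,0,0.3],[0,0,0]],[[0,0,0.2],[0,0,0]],[[0,0,0],[0,0,0]],[[0,0,0],[0,0,0]],[[0,0,0],[0,0,0]],[[0,0,0],[0,0,0]],[[0,0,0],[0,0,0]]]'; python3 -m inch '[[[0,0,0.3],[0,0,0]],[[0,0,0.2],[0,0,0]],[[0,0,0],[0,0,0]],[[0,0,0],[0,0,0]],[[0,0,0],[0,0,0]],[[0,0,0],[0,0,0]],[[0,0,0],[0,0,0]],[[0,0,0],[0,0,0]],[[0,0,0],[0,0,0]],[[0,0,0],[0,0,0]]]'
```

```text
time: 32.55
position: [0.4355, -0.0157, 0.0818]
tool_rot: [2.363, 2.071, -0.0]
ft_force: [0.6, -0.2, -1.4]
grip_width: 0.752
time: 33.55
position: [0.4355, -0.0158, 0.0817]
tool_rot: [2.363, 2.07, -0.0]
ft_force: [-3.0, -0.3, 4.8]
grip_width: 0.754
```

Contact at 4.8 N, at the expected height. Releasing and rising.

```bash
python3 -m inch '[[[0,0,0],[0,0,0]],[[0,0,0],[0,0,0]],[[0,0,0],[0,0,0]],[[0,0,0],[0,0,0]],[[0,0,0],[0,0,0]],[[0,0,0],[0,0,0]],[[0,0,0],[0,0,0]],[[0,0,0],[0,0,0]],[[0,0,0],[0,0,0]],[[0,0,0],[0,0,0]]]' 0; python3 -m inch '[[[0,0,-3],[0,0,0]],[[0,0,-8],[0,0,0]],[[0,0,-15],[0,0,0]],[[-5,0,-25],[0,0,0]],[[-10,0,-30],[0,0,0]],[[-15,0,-30],[0,0,0]],[[-15,0,-20],[0,0,0]],[[-10,0,-10],[0,0,0]],[[-5,0,0],[0,0,0]],[[0,0,0],[0,0,0]]]'; python3 look.py k|head -1
python3 - <<'E'
from h import *
s,m=pickle.load(open('w_k.pkl','rb'));im=m['image'].astype(int)
mask=((im.sum(2)<330)&(im[:,:,0]>im[:,:,2]+20)).astype(np.uint8);mask[228:]=0;mask[:,:230]=0;mask[:,410:]=0
k,lab,st,ce=cv2.connectedComponentsWithStats(mask);j=1+st[1:,4].argmax();print(st[j])
print(cv2.minAreaRect((px2w(m,np.argwhere(lab==j)[:,::-1],.070)[:,:2]*1000).astype(np.float32)))
E
```

```text
time: 34.55
position: [0.4355, -0.0158, 0.0814]
tool_rot: [2.363, 2.07, -0.0]
ft_force: [-0.6, -0.1, 0.7]
grip_width: 0.997
time: 35.55
position: [0.4271, -0.0755, 0.2216]
tool_rot: [-2.363, -2.069, 0.001]
ft_force: [-0.4, 0.7, -0.5]
grip_width: 0.999
35.55 [ 0.4271 -0.0755  0.2216] xaxis yaw 82.40781093834579 z [-0.001  0.    -1.   ] [ 0.53 -0.12 -0.38  1.96 -0.05  1.29  0.03] F [-0.4  0.7 -0.5] 0.9991151821834736
[  263    13    99   194 15719]
((428.7767333984375, -14.71954345703125), (154.60708618164062, 80.76805114746094), 82.124267578125)
```

View pics/w_k.png

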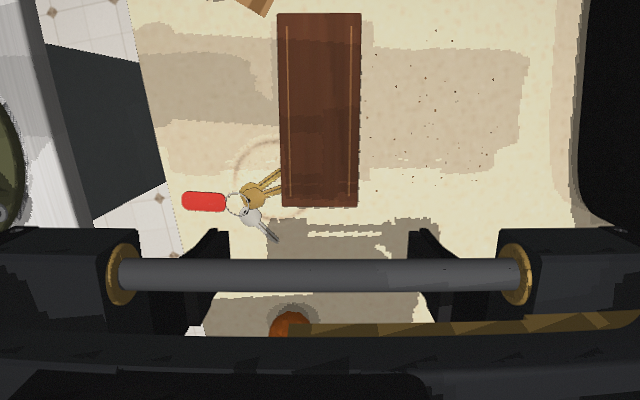

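The lid lies over the keeper with corners at (277,14), (361,13), (357,207) and (283,206). I'll check its pose and level from those corners and look at the scene camera once.

```bash
python3 - <<'E'
from h import *
from bench import optics
s,m=pickle.load(open('w_k.pkl','rb'));q=px2w(m,[[277,14],[361,13],[357,207],[283,206]],.070)[:,:2]*1000
d=(q[0]+q[1]-q[2]-q[3])/2;print(q.mean(0),'yaw',np.degrees(np.arctan2(-d[0],d[1])),'len',np.linalg.norm(d),'widths',np.linalg.norm(q[0]-q[1]),np.linalg.norm(q[2]-q[3]))
im=optics.get_image('scene')['image'][120:280,190:450]
cv2.imwrite('pics/scene1.png',cv2.resize(im,None,fx=3,fy=3,interpolation=cv2.INTER_CUBIC)[:,:,::-1])
E
```

```text
[435.92006498 -16.11260904] yaw -7.241982698429575 len 154.39367211899895 widths 64.57788737909678 63.86109992941982
```

View pics/scene1.png

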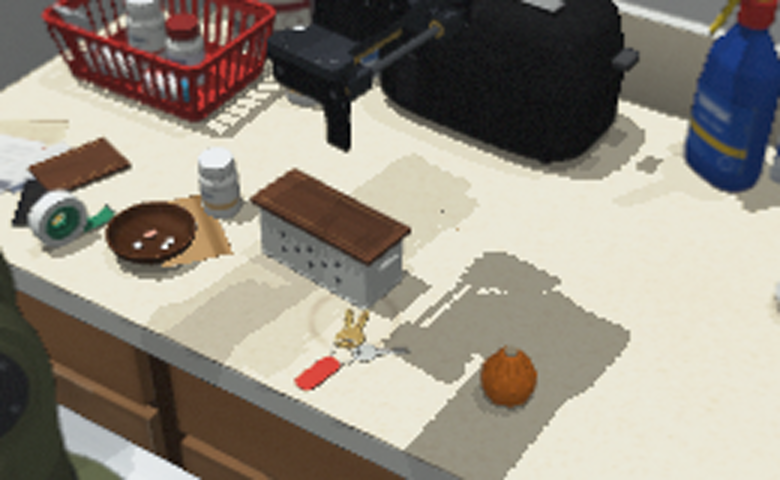

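The lid lies flat and square on the keeper (crop 250–410, 170–262). The bottle at (218,182) and the short lid at (80,165) are undisturbed, and the gripper is clear. Handing in.

```bash
python3 -c "
from bench import close_job
print(close_job())"
```

```text
the job is handed in; nothing more can be done
None
```

I put the garlic bulb in the keeper and laid the long lid on top, then handed the job in at about 36 s of the 64 s allowed.

- **Garlic:** I centred the bulb with a light squeeze, regrasped it along the keeper's length and lowered it until it touched the floor (about 5 N). It was released there, and the next picture showed it standing upright in the keeper.
- **Lid:** I picked the 156 mm board, set it on the rim until contact (about 5 N) and released it. The last measurement put it within 1 mm and about 0.3° of the keeper's centre and axis. The scene picture showed it lying flat.
- **Left alone:** The shorter lid and the pill bottle looked undisturbed, and the gripper was well clear.
- **Checks that disagreed:**
  - One automatic outline of the placed lid came out too wide (81 mm) because it also caught the keys beside it. I measured the corners by hand instead.
  - Those corners gave 154 × 64 mm, slightly under the true 156 × 66 mm and consistent with reading error.

I viewed 11 pictures, one over the budget of 10.

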